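# Centre the flower pot on its stand

### The arm

A 6-joint arm with a two-finger parallel gripper is mounted at the origin on a cart in front of the work surface, level with it; the furniture and walls round the work are solid. World frame = base frame: x ahead of the robot, y to its left, z up, the work surface at z = 0. Lengths are in m, angles in rad, forces in N, time in s.
With the tool pointing down it reaches from about 0.35 to 0.975 m from the base axis. Payload 4.9 kg.
Tool frame: the origin (TCP) lies midway between the tips of the shut fingers; the grasp point (between the pads) lies 19 mm behind it; z points along the fingers, y is the line along which they close (so a half turn about z gives the same grasp; the last joint's range is limited). The gripper opens to 85 mm and grips with 20 to 120 N. Pads are 22 mm wide; open, the fingers measure 114 mm over their backs; the gripper's body (76 mm by 85 mm) begins 54 mm behind the grasp point. The pads swing forward as they close: fully open they stand 13 mm farther back than shut.
Start: joints at [1.005, 0.053, 1.613, -0, 1.476, -0.119], TCP at [0.27, 0.564, 0.231] pointing down, gripper open.
Joint ranges: [-3.01, 3.01], [-1.01, 2.22], [0.06, 2.58], [-1.02, 4.17], [0.09, 2.62], [-3.14, 3.14]. Speed limits (rad/s): [2.57, 2.57, 3.14, 3.14, 3.14, 3.14].

### API

Orientations are given as a rotation vector (axis times angle).
In Python, from station import telemetry, optics, ctrl gives the robot as it stands.
- The arm moves only by the shell command python3 -m pendant 'ROWS' [FORCE]. ROWS is JSON, one flat list of numbers, 7 for each row, row after row: the turn, a rotation vector about the tool's x, y, z as a fraction of full scale, then the shift along the tool's x, y, z as a fraction of full scale, then the opening, from 0 (shut) to 1 (fully open). In form: [ax, ay, az, tx, ty, tz, fingers, ax, ay, az, tx, ty, tz, fingers, ...]. A call has 1 to 12 rows; each row is the pose to reach, as a shift and turn from the pose commanded when the call began, along the tool's axes at that moment; what a row does not reach only later rows make up. Full scale, the value 1, is 300 mm for a shift and 30 degrees for a turn. A row lasts 1/8 s, in which the tool goes at most 62.5 mm and 10.7 degrees, less where a joint would pass 70% of its speed; a pose out of reach is approached as far as the arm can. A call with a number of a shift or a turn outside -1 to 1 is refused whole. A call with a gripper value outside its range is refused whole. The fingers move at their own pace and stop on an object; FORCE is the grip in N (left out, the last holds). Time passes only in rows, so rows that repeat a pose let the fingers close. It gives the time, the measured TCP pose, the force, the opening and the grip force at its end, in the units of the state.
- telemetry.get_obs(): the state, without advancing time (a new reading comes with each control period).
- optics.get_image(name): name is "scene" or "side" or "wrist"; returns a dict with "image" (420x560x3 uint8, red, green, blue), "depth" (420x560 float32, m along the optical axis (not along the pixel's ray), 0 where there is no reading), "fx", "fy", "cx", "cy" (pixels), "dist_coeffs" ([k1, k2, p1, p2, k3] as OpenCV has them; the pictures are not rectified), "rvec" (rotation vector, rad) and "tvec" (3), from world to camera coordinates, as OpenCV has them. Camera axes: x right, y down, z forward; pixel columns grow to the right and rows downward; lengths in m; the calibration is good to about 2 mm. A picture is of the moment at which its call begins.
- ctrl.finish_job(): hands the job in; it is judged then, once.
The state is a dict: "t": time; "q": joint angles; "dq": joint speeds; "effort": joint torques, N m; "tool_pos": TCP position; "tool_rot": TCP orientation; "contact_force": force on the tool from outside, world axes, zero at the start; "wrist_torque": the same for the moment, N m; "opening": finger opening in m; "grip_force": force on a finger pad.
Only numpy, scipy, OpenCV 4.12 (cv2) and the standard library are available. Lean on these libraries where they do the work, as an engineer would, in place of code of your own. Each camera call takes 0.05 s, during which the arm holds its last target. There are 200 camera calls.

### The job

The clay flower pot stands off-centre on the small blue plant stand. Push it back to the middle of the stand with light touches: do not pinch, lift or tip it, do not shift the stand, and leave everything else alone.

Things in the scene. Friction and masses are not known exactly. Their poses are not given: they have to be found in the camera images.
- pot: open terracotta flower pot, upright: 83 mm high, 95 mm across at the rim band (widest part, top 25 mm), tapering to a flat foot 62 mm across; about 0.24 kg. Origin: centre of its underside, z up. Loose on the stand, 18 to 28 mm off centre in any direction. Upright fingers meet it at the rim, high over the narrow foot: pushed slowly it slides (0.4 to 1 N), pushed abruptly it may rock or skid on
- stand: round blue glazed plant stand: 70 mm high, flat smooth top 104 mm across without a raised edge, narrower waist, foot 96 mm across; 1.7 kg, loose on the bench. Origin: centre of its underside, z up
- stand_top (a point): centre of the stand's flat top, 70 mm above the bench; the pot's origin belongs here
- small_pot: bystander: smaller terracotta pot, 74 mm across and 65 mm high, upright on the bench to the right of the stand; origin at the centre of its underside
- dibber: bystander: wooden dibber with a grey point, 196 mm long, 33 mm thick, lying on the bench to the left of the stand; origin under its middle
- marker: bystander: white marker pen with a black cap, 135 mm long, 17 mm thick, lying on the bench at the right; origin under its middle
There are look-alikes about, which are no part of the job. What is shaped like the pot but purple or turquoise is not meant.

How it is judged:
At the end, for the whole second after the job is handed in: the pot stands upright and still on the stand, its axis within 6 mm of the centre of the top, the stand within 15 mm of where it was (horizontal distance between pot and stand_top below 0.006 m and z of pot in the frame of stand_top between -0.004 and 0.004 m and angle between pot's own z axis and vertical below 0.05 rad and linear speed of pot below 0.01 m/s and angle between stand's own z axis and vertical below 0.03 rad and distance of stand from where it was at the start of the episode below 0.015 m); the robot touches nothing.
It fails at once if the pot is rocked by more than 0.2 rad (angle between pot's own z axis and vertical above 0.2 rad).
It fails at once if the pot is lifted more than 12 mm off the stand, or falls off it (z of pot in the frame of stand_top above 0.012 m or z of pot in the frame of stand_top below -0.015 m).
It fails at once if the pot is pinched or pushed hard (over 15 N) (contact force between the fingers and pot above 15 N).
It fails at once if the stand is shifted by more than 20 mm, lifted or tipped (distance of stand from where it was at the start of the episode above 0.02 m or angle between stand's own z axis and vertical above 0.1 rad).
It fails at once if a bystander is disturbed (over 20 mm) (distance of any of small_pot, dibber, marker from where it was at the start of the episode above 0.02 m).
It also fails if it takes over 45 s, if anything falls off the work surface, if the arm or the gripper's body presses on something with over 40 N, if the wrist force passes 120 N, or if a joint passes its speed limit or range.

## Working session

There is one attempt and no reset: what is moved stays moved. The work goes in short steps, Python scripts to look and compute and a shell command to move; the robot and the scene stay as the last step left them, time stands still between calls to the robot, and variables do not carry over. Pictures are saved under pics/ and viewed, at most 10 in all, crops included, and the job is handed in when it is done.

```bash
mkdir -p pics; python3 - <<'E'
from station import telemetry, optics
import cv2, numpy as np
o=telemetry.get_obs(); print({k:np.round(v,3).tolist() for k,v in o.items()})
ims=[]
for n in("scene","side"):
    d=optics.get_image(n); np.save(f"{n}0.npy",d,allow_pickle=True); ims.append(d["image"][...,::-1]); print(n,d["tvec"],d["rvec"],d["fx"],d["dist_coeffs"])
    cv2.imwrite(f"pics/{n}0.png",ims[-1])
E
```

```text
{'t': 0.0, 'q': [1.005, 0.053, 1.614, -0.0, 1.476, -0.119], 'dq': [-0.0, 0.001, -0.0, -0.002, 0.0, 0.001], 'effort': [-0.0, -39.369, -37.017, -0.0, 0.007, -0.0], 'tool_pos': [0.27, 0.563, 0.23], 'tool_rot': [-0.696, -3.063, 0.003], 'contact_force': [-0.843, -0.058, -0.229], 'wrist_torque': [-0.01, -0.077, 0.057], 'grip_force': 0.0, 'opening': 0.086}
scene [-0.1219718   0.42753318  0.71283611] [ 2.21091039 -1.09877774  0.38922236] 381.0412478737759 [-0.04352128  0.          0.          0.          0.        ]
side [0.49274414 0.0185525  1.21653164] [ 0.37281896 -2.63778568  1.4365568 ] 389.490669383425 [-0.03261062  0.          0.          0.          0.        ]
```

View pics/scene0.png

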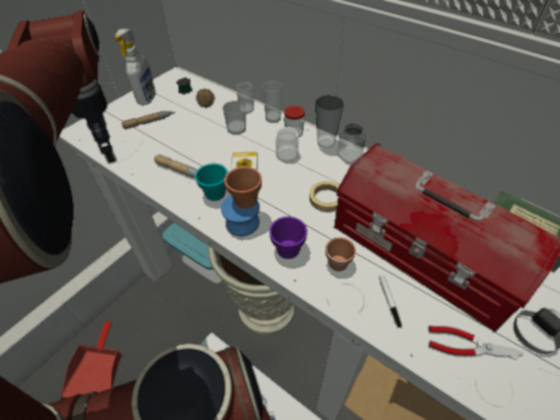

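View pics/side0.png

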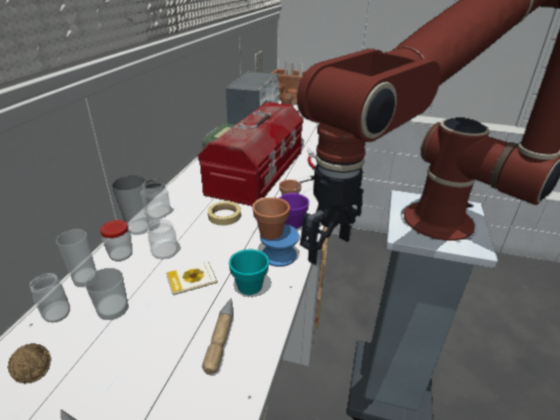

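Candidates in scene view: terracotta pot on the blue stand (243,188) is the one meant. Look-alikes are turquoise (212,182), purple (288,237) and the small terracotta pot (340,255). Side view: the pot is at (271,218), on the stand at (280,245).

```bash
cat > h.py <<'E'
import numpy as np, cv2
from scipy.optimize import least_squares
from station import telemetry, optics
def cloud(d):
    K=np.array([[d["fx"],0,d["cx"]],[0,d["fy"],d["cy"]],[0,0,1]]); R=cv2.Rodrigues(np.array(d["rvec"]))[0]
    h,w=d["depth"].shape; u,v=np.meshgrid(np.arange(w,dtype=float),np.arange(h,dtype=float))
    n=cv2.undistortPoints(np.stack([u,v],-1).reshape(-1,1,2),K,np.array(d["dist_coeffs"])).reshape(h,w,2)
    z=d["depth"]; c=np.dstack([n*z[...,None],z]); P=(c-np.array(d["tvec"]).reshape(3))@R
    P[z<=0]=np.nan; return P
def masks(d):
    H=cv2.cvtColor(d["image"],cv2.COLOR_RGB2HSV).astype(int); h,s,v=H[...,0],H[...,1],H[...,2]
    return dict(terra=(h>=4)&(h<=14)&(s>90)&(v>60), blue=(h>=100)&(h<=118)&(s>90)&(v>50), purple=(h>=128)&(h<=150)&(s>90), turq=(h>=82)&(h<=97)&(s>100)&(v>40))
def fit(p,r):
    f=lambda x:np.hypot(*(p-x).T)-r
    s=least_squares(f,np.median(p,0),loss="soft_l1",f_scale=.002); return s.x, np.median(abs(f(s.x)))
def kin():
    pass
E
python3 - <<'E'
from h import *
out=[]
for n in("scene","side"):
    d=np.load(n+"0.npy",allow_pickle=True).item(); P=cloud(d); M=masks(d)
    for c,m in M.items():
        num,L,S,C=cv2.connectedComponentsWithStats(m.astype(np.uint8))
        for i in range(1,num):
            if S[i,4]<150: continue
            p=P[L==i]; p=p[~np.isnan(p[:,0])]
            if abs(np.median(p[:,1]))<.6 and .2<np.median(p[:,0])<1: print(n,c,S[i],np.round(np.percentile(p,[1,50,99],axis=0),3).tolist())
    roi=lambda m:P[m&~np.isnan(P[...,0])]
    t=roi(M["terra"]); b=roi(M["blue"])
    b=b[(b[:,2]<.08)&(abs(b[:,1])<.6)]
    c0=np.median(b[:,:2],0); b=b[np.hypot(*(b[:,:2]-c0).T)<.08]; t=t[np.hypot(*(t[:,:2]-c0).T)<.1]
    print(np.percentile(b[:,2],[1,10,50,90,99]),np.percentile(t[:,2],[1,10,50,90,99]))
    top=b[(b[:,2]>.066)&(b[:,2]<.074)]; foot=b[(b[:,2]<.012)]
    print("foot",fit(foot[:,:2],.048) if len(foot)>10 else 0,len(foot))
    side=b[(b[:,2]>.058)&(b[:,2]<.067)];print("topside",fit(side[:,:2],.052),len(side))
    rim=t[(t[:,2]>.130)&(t[:,2]<.15)]; print("rim outer+inner",len(rim)); 
    cam=-cv2.Rodrigues(np.array(d["rvec"]))[0].T@np.array(d["tvec"]).reshape(3)
    cc=np.median(rim[:,:2],0)
    for _ in range(4):
        o=rim[np.hypot(*(rim[:,:2]-cc).T)>.041]; cc,e=fit(o[:,:2],.0475)
    print("rim",cc,e,len(o),"cam",cam)
    x0,y0=(225,150) if n=="scene" else (225,180)
    out.append(cv2.resize(d["image"][y0-20:y0+100,x0-40:x0+80,::-1],(390,390)))
cv2.imwrite("pics/crop.png",np.hstack(out))
E
```

```text
scene terra [356 158  19  15 163] [[0.612, 0.046, 0.199], [0.629, 0.07, 0.2], [0.651, 0.09, 0.203]]
scene terra [376 159  49  37 828] [[0.597, -0.067, 0.194], [0.645, -0.021, 0.201], [0.7, 0.029, 0.205]]
scene terra [ 225  167   36   41 1068] [[0.407, 0.265, 0.082], [0.458, 0.318, 0.131], [0.495, 0.353, 0.154]]
scene terra [451 200  33  15 186] [[0.631, -0.2, 0.198], [0.648, -0.18, 0.201], [0.67, -0.144, 0.206]]
scene terra [491 224  44  35 494] [[0.576, -0.316, 0.197], [0.61, -0.283, 0.2], [0.658, -0.249, 0.204]]
scene terra [326 238  29  33 608] [[0.44, -0.006, 0.006], [0.491, 0.032, 0.039], [0.507, 0.059, 0.066]]
scene blue [221 196  38  40 964] [[0.38, 0.261, 0.007], [0.41, 0.292, 0.069], [0.46, 0.357, 0.073]]
scene purple [ 269  217   38   41 1125] [[0.387, 0.109, 0.006], [0.446, 0.161, 0.058], [0.475, 0.196, 0.085]]
scene turq [194 164  33  36 844] [[0.419, 0.403, 0.011], [0.466, 0.458, 0.058], [0.507, 0.492, 0.085]]
[0.00674012 0.01142569 0.06852119 0.07117112 0.07300649] [0.08229834 0.0954999  0.13143384 0.1514532  0.15431178]
foot (array([0.38481027, 0.24529526]), np.float64
[... 631 characters left out ...]
.153]]
side blue [261 225  38  41 930] [[0.382, 0.265, 0.004], [0.414, 0.336, 0.062], [0.467, 0.363, 0.071]]
side purple [280 193  29  35 599] [[0.383, 0.112, 0.01], [0.421, 0.166, 0.062], [0.469, 0.219, 0.094]]
side turq [ 229  249   40   46 1351] [[0.42, 0.407, 0.007], [0.464, 0.446, 0.061], [0.506, 0.497, 0.084]]
[0.00490364 0.0108226  0.06280709 0.07014146 0.07142938] [0.07687792 0.09442286 0.13165278 0.15051884 0.15310904]
foot (array([0.38481826, 0.38434593]), np.float64(0.005969352190070536)) 112
topside (array([0.43121014, 0.31087409]), np.float64(0.0010983540609886717)) 58
rim outer+inner 444
rim [0.45257083 0.30992939] 0.000950010140278415 229 cam [0.2141704  1.10855072 0.66957937]
```

View pics/crop.png

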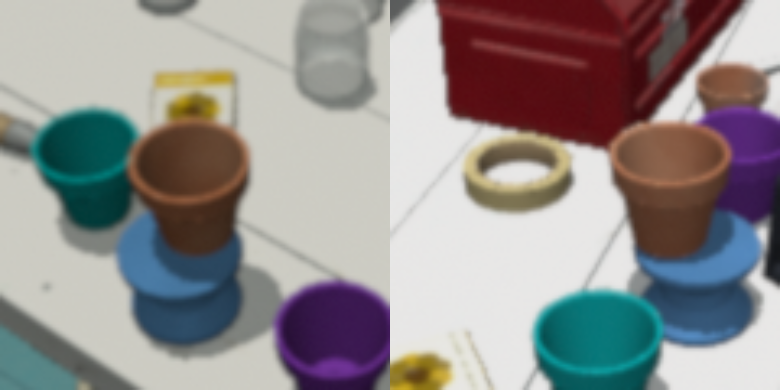

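```bash
cat >> h.py <<'E'
def fit(p,r,x0):
    f=lambda x:np.hypot(*(p-x).T)-r
    for _ in range(5):
        q=p[abs(f(x0))<.008]; s=least_squares(lambda x:np.hypot(*(q-x).T)-r,x0,loss="soft_l1",f_scale=.001); x0=s.x
    return np.round(x0,4), round(float(np.median(abs(s.fun))),4), len(q)
def tops(d,c=np.array([.425,.31])):
    P=cloud(d); M=masks(d); g=lambda m:P[m&~np.isnan(P[...,0])]
    t=g(M["terra"]); b=g(M["blue"]); near=lambda a:a[np.hypot(*(a[:,:2]-c).T)<.11]
    return near(t),near(b)
def boundary(d,color,z,r,x0):
    """silhouette pixels cast on plane z, circle fit"""
    m=masks(d)[color].astype(np.uint8); num,L,S,C=cv2.connectedComponentsWithStats(m); P=cloud(d)
    K=np.array([[d["fx"],0,d["cx"]],[0,d["fy"],d["cy"]],[0,0,1]]); R=cv2.Rodrigues(np.array(d["rvec"]))[0]; T=np.array(d["tvec"]).reshape(3)
    uv=cv2.projectPoints(np.array([[*x0,z]]),R,T,K,np.array(d["dist_coeffs"]))[0].ravel()
    i=min((k for k in range(1,num) if S[k,4]>150),key=lambda k:np.hypot(*(C[k]-uv)))
    q=max(cv2.findContours((L==i).astype(np.uint8),cv2.RETR_EXTERNAL,cv2.CHAIN_APPROX_NONE)[0],key=len).reshape(-1,1,2).astype(float)
    n=cv2.undistortPoints(q,K,np.array(d["dist_coeffs"])).reshape(-1,2); ray=np.c_[n,np.ones(len(n))]@R; cam=-R.T@T
    p=cam+ray*((z-cam[2])/ray[:,2])[:,None]; return p[:,:2]
E
python3 - <<'E'
from h import *
T=[];B=[]
for n in("scene","side"):
    d=np.load(n+"0.npy",allow_pickle=True).item(); t,b=tops(d); T.append(t);B.append(b)
    print(n,"rim sil",fit(boundary(d,"terra",.153,.0475,[.455,.31]),.0475,[.455,.31]))
    print(n,"top sil",fit(boundary(d,"blue",.07,.052,[.43,.31]),.052,[.43,.31]))
    print(n,"foot sil",fit(boundary(d,"blue",.0,.048,[.43,.31]),.048,[.43,.31]))
T=np.vstack(T);B=np.vstack(B)
z=lambda a,l,h:a[(a[:,2]>l)&(a[:,2]<h),:2]
print("rim",fit(z(T,.132,.15),.0475,[.455,.31])); print("topside",fit(z(B,.055,.068),.052,[.43,.31])); print("foot",fit(z(B,-.01,.012),.048,[.43,.31]))
print("potfoot",fit(z(T,.074,.09),.033,[.455,.31]))
E
```

```text
scene rim sil (array([0.4488, 0.3064]), 0.0017, 73)
scene top sil (array([0.4293, 0.3078]), 0.0022, 44)
scene foot sil (array([0.4345, 0.3164]), 0.002, 74)
side rim sil (array([0.4523, 0.3197]), 0.0014, 59)
side top sil (array([0.4296, 0.315 ]), 0.0022, 43)
side foot sil (array([0.433 , 0.3061]), 0.0012, 47)
rim (array([0.4521, 0.3104]), 0.0033, 593)
topside (array([0.4311, 0.311 ]), 0.0011, 130)
foot (array([0.4332, 0.3119]), 0.0021, 216)
potfoot (array([0.4531, 0.3102]), 0.0012, 143)
```

Pot ≈ (0.4525, 0.3105) and stand ≈ (0.431, 0.311), so the pot must move about 21 mm towards −x. I'll go behind it and turn the tool so two half-open fingers straddle the rim.

```bash
python3 -m pendant '[0,0,-0.3,-0.2,-0.08,-0.07,0.47, 0,0,-0.6,-0.4,-0.16,-0.07,0.47, 0,0,-0.853,-0.6,-0.24,-0.07,0.47, 0,0,-0.853,-0.8,-0.3,-0.07,0.47, 0,0,-0.853,-0.8,-0.3,-0.07,0.47, 0,0,-0.853,-0.8,-0.3,-0.07,0.47]'
python3 - <<'E'
from station import optics
from h import *
import cv2
d=optics.get_image("wrist"); np.save("w1.npy",d,allow_pickle=True); cv2.imwrite("pics/w1.png",d["image"][...,::-1])
o=telemetry.get_obs(); print(np.round(cv2.Rodrigues(o["tool_rot"])[0],3),o["tool_pos"],o["contact_force"])
E
```

```text
t: 0.85
tool_pos: [0.4475, 0.3785, 0.2518]
tool_rot: [-0.002, -3.14, 0.0]
contact_force: [0.0, 0.3, -0.9]
opening: 0.0402
grip_force: 0.0
[[-1.    -0.    -0.001]
 [-0.     1.     0.   ]
 [ 0.001  0.    -1.   ]] [0.44694697 0.37923068 0.25189142] [-0.45076065  0.70147323 -0.54511897]
```

View pics/w1.png

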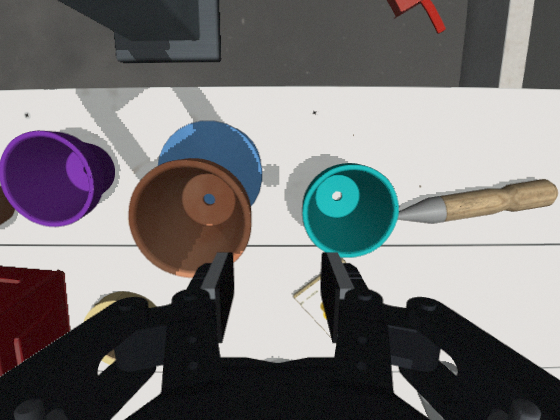

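The wrist view shows the pot rim around (190,217), above the blue stand's visible crescent at (211,165). The tool axes are aligned with the world. Next I measure both from here.

```bash
cat >> h.py <<'E'
def measure(d,p0=(.4525,.31),s0=(.431,.311)):
    return fit(boundary(d,"terra",.153,.0475,p0),.0475,p0), fit(boundary(d,"blue",.07,.052,s0),.052,s0)
E
python3 - <<'E'
from h import *
d=np.load("w1.npy",allow_pickle=True).item()
print(measure(d)); t,b=tops(d)
k=lambda a,l,h:a[(a[:,2]>l)&(a[:,2]<h),:2]
print(np.percentile(t[:,2],[5,50,95]),np.percentile(b[:,2],[5,50,95]))
print("potfloor",np.median(k(t,.05,.1),0),len(k(t,.05,.1)))
E
```

```text
((array([0.4524, 0.312 ]), 0.0011, 329), (array([0.4309, 0.3114]), 0.0007, 186))
[0.076182   0.12455801 0.15319248] [0.0686348  0.06998737 0.07123872]
potfloor [0.46010059 0.30616872] 3114
```

```bash
python3 -m pendant '[0,0,0,-0.15,-0.11,0,0.47, 0,0,0,-0.31,-0.223,0,0.47, 0,0,0,-0.31,-0.223,0.1,0.47, 0,0,0,-0.31,-0.223,0.25,0.47, 0,0,0,-0.31,-0.223,0.38,0.47, 0,0,0,-0.31,-0.223,0.44,0.47, 0,0,0,-0.31,-0.223,0.44,0.47, 0,0,0,-0.31,-0.223,0.44,0.47]'
python3 - <<'E'
from h import *
d=optics.get_image("wrist"); np.save("w2.npy",d,allow_pickle=True); cv2.imwrite("pics/w2.png",d["image"][...,::-1])
o=telemetry.get_obs(); print(o["tool_pos"],o["contact_force"]); print(measure(d))
E
```

```text
t: 1.9
tool_pos: [0.5416, 0.3129, 0.1225]
tool_rot: [-0.001, 3.138, 0.002]
contact_force: [1.1, -0.0, -0.5]
opening: 0.0401
grip_force: 0.0
[0.54179531 0.31285108 0.12286696] [ 0.3674111  -0.20254133  0.65777178]
((array([0.4523, 0.311 ]), 0.0005, 557), (array([0.431, 0.311]), nan, 0))
  return _methods._mean(a, axis=axis, dtype=dtype,
  ret = ret.dtype.type(ret / rcount)
```

View pics/w2.png

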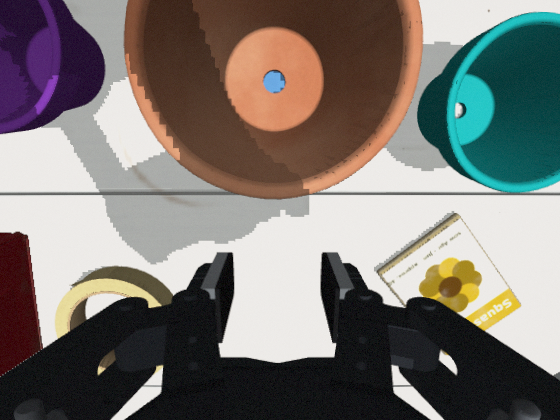

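The pot sits ahead of the two finger tips, its rim bottom at (275,198), centred between them. Now I approach and push slowly.

```bash
python3 -m pendant '[0,0,0,0.03,-0.004,0,0.47, 0,0,0,0.06,-0.004,0,0.47, 0,0,0,0.08,-0.004,0,0.47, 0,0,0,0.09,-0.004,0,0.47, 0,0,0,0.095,-0.004,0,0.47, 0,0,0,0.1,-0.004,0,0.47, 0,0,0,0.105,-0.004,0,0.47, 0,0,0,0.11,-0.004,0,0.47, 0,0,0,0.115,-0.004,0,0.47, 0,0,0,0.12,-0.004,0,0.47, 0,0,0,0.125,-0.004,0,0.47, 0,0,0,0.13,-0.004,0,0.47]'
cat > m.py <<'E'
from h import *
import sys
o=telemetry.get_obs(); print(np.round(o["tool_pos"],4),np.round(o["contact_force"],1))
for n in("wrist","scene","side"):
    d=optics.get_image(n)
    try: print(n,"rim",fit(boundary(d,"terra",.153,.0475,[.445,.311]),.0475,[.445,.311]),"top",fit(boundary(d,"blue",.07,.052,[.431,.311]),.052,[.431,.311]))
    except Exception as e: print(n,e)
if len(sys.argv)>1: cv2.imwrite(sys.argv[1],optics.get_image(sys.argv[2])["image"][...,::-1])
E
python3 m.py 2>/dev/null
```

```text
t: 3.45
tool_pos: [0.5017, 0.3107, 0.1205]
tool_rot: [0.0, 3.141, 0.0]
contact_force: [0.8, -0.1, 0.2]
opening: 0.0406
grip_force: 0.6
[0.5017 0.3107 0.1205] [ 0.8 -0.1  0.2]
wrist rim (array([0.4489, 0.3103]), 0.0011, 801) top (array([0.431, 0.311]), nan, 0)
scene rim (array([0.4434, 0.3057]), 0.0016, 74) top (array([0.4294, 0.3082]), 0.0023, 44)
side rim (array([0.4453, 0.3219]), 0.0022, 64) top (array([0.4283, 0.3164]), 0.0016, 45)
```

```bash
python3 -m pendant '[0,0,0,0.004,0,0,0.47, 0,0,0,0.008,0,0,0.47, 0,0,0,0.012,0,0,0.47, 0,0,0,0.016,0,0,0.47, 0,0,0,0.02,0,0,0.47, 0,0,0,0.024,0,0,0.47, 0,0,0,0.028,0,0,0.47, 0,0,0,0.032,0,0,0.47, 0,0,0,0.036,0,0,0.47, 0,0,0,0.04,0,0,0.47, 0,0,0,0.043,0,0,0.47, 0,0,0,0.045,0,0,0.47]'
python3 m.py 2>/dev/null
```

```text
t: 5.1
tool_pos: [0.488, 0.3107, 0.1203]
tool_rot: [0.0, 3.142, 0.0]
contact_force: [1.5, -0.1, 1.3]
opening: 0.0404
grip_force: 0.8
[0.488  0.3107 0.1203] [ 1.5 -0.1  1.3]
wrist rim (array([0.4353, 0.3103]), 0.0011, 800) top (array([0.431, 0.311]), nan, 0)
scene rim (array([0.4308, 0.3061]), 0.0019, 75) top (array([0.4212, 0.3052]), 0.0027, 50)
side rim (array([0.4325, 0.3207]), 0.002, 62) top (array([0.4272, 0.3179]), 0.0023, 46)
```

```bash
python3 -m pendant '[0,0,0,0.003,0,0,0.47, 0,0,0,0.006,0,0,0.47, 0,0,0,0.009,0,0,0.47, 0,0,0,0.009,0,0,0.47, 0,0,0,0.005,0,0,0.47, 0,0,0,-0.02,0,0,0.47, 0,0,0,-0.08,0,0,0.47, 0,0,0,-0.12,0,-0.1,0.47, 0,0,0,-0.12,0,-0.25,0.47, 0,0,0,-0.05,0.06,-0.43,0.47, 0,0,0,0.12,0.1,-0.43,0.47, 0,0,0,0.12,0.1,-0.43,0.47]'
python3 -m pendant '[0,0,0,0,0,0,0.47, 0,0,0,0,0,0,0.47]' >/dev/null
python3 m.py pics/w3.png wrist 2>/dev/null
```

```text
t: 6.75
tool_pos: [0.4512, 0.3416, 0.2503]
tool_rot: [-0.004, 3.141, 0.001]
contact_force: [0.0, -0.1, -0.7]
opening: 0.0403
grip_force: 0.0
[0.4531 0.3402 0.2486] [1.  0.7 0.4]
wrist rim (array([0.4326, 0.3111]), 0.0013, 358) top (array([0.4328, 0.3098]), 0.0019, 197)
scene rim (array([0.4269, 0.3059]), 0.0016, 77) top (array([0.4221, 0.3054]), 0.0033, 48)
side rim (array([0.4279, 0.3234]), 0.002, 62) top (array([0.4265, 0.3188]), 0.0031, 46)
```

View pics/w3.png

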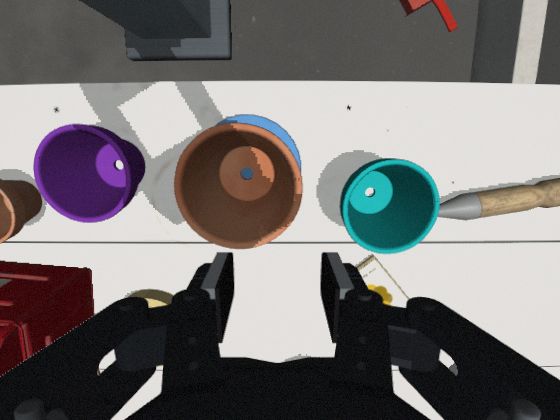

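The wrist view shows the pot rim around (238,185), upright, with a thin blue crescent above it. I fit only the outer edge of the crescent to check whether the stand moved.

```bash
python3 - <<'E'
from h import *
T=[];B=[]
for n in("wrist","scene","side"):
    d=optics.get_image(n); t,b=tops(d)
    if n=="wrist":
        p=boundary(d,"terra",.153,0,[.4326,.311]); print("rim",fit(p,.0475,[.4326,.311]))
        q=boundary(d,"blue",.07,0,[.431,.311])
        o=q[np.hypot(*(q-[.431,.3113]).T)>.048]; print("crescent outer",len(o),fit(o,.052,[.431,.3113]),"z rim",np.percentile(t[:,2],99))
    else: B.append(b);T.append(t)
T=np.vstack(T);B=np.vstack(B); k=lambda a,l,h:a[(a[:,2]>l)&(a[:,2]<h),:2]
print("topside",fit(k(B,.055,.068),.052,[.43,.31]),"foot",fit(k(B,-.01,.012),.048,[.43,.31]),"potfoot",fit(k(T,.074,.09),.033,[.432,.31]),"rim",fit(k(T,.132,.15),.0475,[.432,.31]))
E
```

```text
rim (array([0.4326, 0.3111]), 0.0013, 357)
crescent outer 129 (array([0.4313, 0.3104]), 0.0003, 129) z rim 0.15389040920486494
topside (array([0.4308, 0.3113]), 0.001, 125) foot (array([0.4331, 0.3112]), 0.0019, 206) potfoot (array([0.432, 0.31 ]), 0.0014, 154) rim (array([0.4257, 0.3119]), 0.0032, 650)
```

The stand hasn't moved. The pot is within about 1.5 mm of its centre, upright and untouched by the robot, so I hand in.

```bash
python3 -c "
from station import ctrl; print(ctrl.finish_job())"
```

```text
the job is handed in; nothing more can be done
None
```

The pot was pushed back to within about 1.5 mm of the stand's centre by camera measurement; it is upright, the stand has not measurably moved, the gripper is clear, and the job is handed in (no verdict was returned).

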